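# Close the saucer carton and roll it into the crate bay

### The job

Close the open carton of porcelain on the roller track: fold the narrow flap down first, then the wide flap down flat over it, before the carton goes into the bay. Then push the closed carton gently along the rollers into the blue crate bay until it rests fully home against the back wall. Do not crush, jolt or tip the carton, and leave the other things on the table alone.

Things in the scene. Friction and masses are not known exactly. Their poses are not given: they have to be found in the camera images.
- track: Roller track fixed to the table. 13 free-turning steel rollers (28 mm thick, 40 mm apart, tops 65 mm above the table) between side rails (140 mm apart inside, 164 mm outside, tops 88 mm up). Origin on the table under the track; y along the track, x across it away from the robot, z up. Rails run from y=-0.28 to 0.245; the bay is at the -y end, to the robot's right.
- bay_mouth (a point): Middle of the mouth of the blue crate bay at the track's end, on the roller tops; axes as the track's. Inside, the bay is 140 mm wide and runs 120 mm in -y to its back wall; sides 134 mm and back 135 mm above the table. A crossbar 10 mm thick on two posts spans the mouth, underside 175 mm, top 191 mm above the table.
- bay_home (a point): Point on the roller tops inside the bay, 30 mm in -y from bay_mouth; axes as the track's. The carton's origin lies here when its leading face touches the back wall; the last 60 mm of the carton then still stand out of the mouth.
- carton: Open cardboard carton: 130 mm across the track (its x, away from the robot), 180 mm along it (its y), 80 mm high, about 0.5 kg, saucers packed below its rim. Origin: centre of its underside. Stands loose on the rollers with 5 mm play to each rail. Two top flaps are hinged on the edges parallel to the track. The rollers drag on it with only 1 to 2 N.
- narrow_flap (a joint): Angle of the narrow flap (50 mm wide, 174 mm long, 4 mm thick), hinged on the robot-side (-x) top edge: 0 = down flat over the opening, 1.57 = straight up, more = leaning outward, to the robot; limit 2.1. Stiff hinge (0.03 N m, under 1 N at the edge): it stays where it is left and does not spring back.
- wide_flap (a joint): Angle of the wide flap (95 mm wide, 174 mm long, 4 mm thick), hinged on the far (+x) top edge, 4.5 mm higher than the narrow one so that it lies over it: 0 = down flat, 1.57 = straight up, more = leaning outward, away from the robot; limit 2.1. Same stiff hinge (0.03 N m): stays where it is left.
- narrow_flap_hinge (a point): Middle of the narrow flap's hinge line (carton frame -0.063, 0, 0.0825); the hinge axis is the carton's y.
- wide_flap_hinge (a point): Middle of the wide flap's hinge line (carton frame +0.063, 0, 0.087); the hinge axis is the carton's y.
- narrow_flap_edge (a point): Middle of the narrow flap's free edge, 50 mm from its hinge.
- wide_flap_edge (a point): Middle of the wide flap's free edge, 95 mm from its hinge.
- bottle: Bystander: white plastic bottle, 44 mm diameter, 130 mm tall, standing on the table beyond the bay. Origin: centre of its underside.
- bowl: Bystander: white porcelain bowl, 90 mm across, 45 mm tall, on the table beyond the left half of the track. Origin: centre of its underside.
- cup: Bystander: white porcelain cup, 72 mm across, 60 mm tall, on the table on the robot's side of the bay. Origin: centre of its underside.
- tape: Bystander: roll of tape lying flat, 90 mm across, 25 mm tall, on the table just beyond the track. Origin: centre of its underside.
- jar: Bystander: glass jar with a lid, 60 mm across, 60 mm tall, to the left of the track's far side. Origin: centre of its underside.
- saucers: Bystander: stack of saucers, 110 mm across, 33 mm tall, to the right. Origin: centre of its underside.
- brush: Bystander: paint brush lying on the table, 200 mm long. Origin: under its middle.
Mind the look-alikes: they are no part of the job. Leave any pink or turquoise look-alike of the carton alone.

How it is judged (in metres and radians):
On the way, in this order (a step that is already met when the one before it is completed fails the run):
1. the narrow flap is folded down while the wide flap is still up (value of joint narrow_flap below 0.15 rad and value of joint wide_flap above 0.5 rad), for 0.2 s.
2. the wide flap is folded down over the narrow one, the carton still in front of the bay (value of joint each of narrow_flap, wide_flap below 0.15 rad and y of carton in the frame of bay_home above 0.125 m), for 0.2 s.
At the end, for the whole second after the job is handed in: Both flaps are down (within 0.15 rad of flat) and the carton rests on the rollers, fully home in the bay: its leading face within 8 mm of the back wall, within 12 mm of the track's middle line, flat on the rollers, at rest (value of joint each of narrow_flap, wide_flap below 0.15 rad and y of carton in the frame of bay_home between -0.008 and 0.008 m and x of carton in the frame of bay_home between -0.012 and 0.012 m and z of carton in the frame of bay_home between -0.008 and 0.008 m and linear speed of carton below 0.01 m/s); the robot touches nothing.
It fails at once if the carton moves faster than 0.35 m/s (linear speed of carton above 0.35 m/s).
It fails at once if the robot's fingers press on the carton or its flaps with more than 60 N (contact force between the fingers and carton above 60 N).
It fails at once if the carton is tipped by more than 0.25 rad (angle between carton's own z axis and vertical above 0.25 rad).
It fails at once if another thing on the table is moved by more than 30 mm (distance of any of bottle, bowl, cup, tape, jar, saucers, brush from where it was at the start of the episode above 0.03 m).
It also fails if it takes over 72 s, if anything falls off the work surface, if the arm or the gripper's body presses on something with over 40 N, if the wrist force passes 120 N, or if a joint passes its speed limit or range.

### The arm

A 6-joint arm with a two-finger parallel gripper is mounted at the origin on the work surface. World frame = base frame: x ahead of the robot, y to its left, z up, the work surface at z = 0. Lengths are in mm, angles in degrees, forces in N, time in s.
With the tool pointing down it reaches from about 300 to 850 mm from the base axis. Payload 4.2 kg.
Tool frame: the origin (TCP) lies midway between the tips of the shut fingers; the grasp point (between the pads) lies 19 mm behind it; z points along the fingers, y is the line along which they close (so a half turn about z gives the same grasp; the last joint's range is limited). The gripper opens to 91 mm and grips with 3 to 60 N. Pads are 32 mm wide; open, the fingers measure 118 mm over their backs; the gripper's body (76 mm by 178 mm) begins 60 mm behind the grasp point.
Start: joints at [-69.442, 18.312, 89.639, -0, 72.044, -1.146], TCP at [212.643, -534.253, 213.976] pointing down, gripper open.
Joint ranges: [-177.97, 177.97], [-48.28, 115.42], [12.27, 149.76], [-77.06, 257.06], [2.81, 150.46], [-146.56, 146.56]. Speed limits (degrees/s): [147.25, 147.25, 180, 180, 180, 180].

### API

Orientations are given as [roll, pitch, yaw] about the fixed x, y, z axes, in that order (R = Rz(yaw) Ry(pitch) Rx(roll)).
In Python, from workcell import env gives the robot as it stands.
- The arm moves only by the tool send_rows, never from a script. Its argument "steps" is a list that holds one entry, the list of rows, each a list of 5 numbers: the shift along the tool's x, y, z scaled (see below), then the turn about the tool's z scaled (see below), then the opening, from 0 (shut) to 1 (fully open). In form: [[[dx, dy, dz, yaw, fingers], ...]]. A call has 1 to 5 rows; each row shifts and turns the commanded pose from where the row before left it, along the tool's axes as they then stand; what a row does not reach is not made up. The controller multiplies each number of a shift by 0.04 m and each number of a turn by 0.12 rad. A row lasts 1/12 s, in which the tool goes at most 41.7 mm and 7.16 degrees, less where a joint would pass 70% of its speed; a pose out of reach is approached as far as the arm can. A call with a number of a shift or a turn outside -1 to 1 is refused whole. A call with a gripper value outside its range is refused whole. The fingers move at their own pace and stop on an object; "squeeze" is the grip in N (left out, the last holds). Time passes only in rows, so rows that do not move let the fingers close. It gives the time, the measured TCP pose, the force, the opening and the grip force at its end, in the units of the state.
- env.state(): the state, without advancing time (a new reading comes with each control period).
- env.grab_frame(name): name is "scene" or "top" or "wrist"; returns a dict with "pixels" (400x640x3 uint8, red, green, blue), "depth" (400x640 float32, mm along the optical axis (not along the pixel's ray), 0 where there is no reading), "intrinsics" (3x3 intrinsics, pixels), "cam_to_world" (4x4, takes a point from camera to world coordinates). Camera axes: x right, y down, z forward; pixel columns grow to the right and rows downward; lengths in mm; the calibration is good to about 2 mm. A picture is of the moment at which its call begins.
- env.job_done(): hands the job in; it is judged then, once.
The state is a dict: "time_s": time; "qpos": joint angles; "qvel": joint speeds; "effort": joint torques, N m; "ee_pos": TCP position; "ee_rot": TCP orientation; "force": force on the tool from outside, world axes, zero at the start; "torque": the same for the moment, N m; "gripper_width": finger opening in mm; "gripper_force": force on a finger pad.
Only numpy, scipy, OpenCV 4.12 (cv2) and the standard library are available. Lean on these libraries where they do the work, as an engineer would, in place of code of your own. Each camera call takes 0.05 s, during which the arm holds its last target. There are 200 camera calls.

## Working session

There is one attempt and no reset: what is moved stays moved. The work goes in short steps, Python scripts to look and compute and a tool call to move; the robot and the scene stay as the last step left them, time stands still between calls to the robot, and variables do not carry over. Pictures are saved under pics/ and viewed, at most 10 in all, crops included, and the job is handed in when it is done.

Besides the shell and the picture viewer there is one more tool, called after "Emit:" in YAML: its name, and indented under it one key for each argument. send_rows: Moves the arm, as the interface text tells. Shifts and turns lie within -1 to 1; 1 stands for 0.04 m of shift or 0.12 rad of turn. Its arguments: {"type":"object","properties":{"steps":{"type":"array"},"squeeze":{"type":"number"}},"required":["steps"]}

```bash
mkdir -p pics; cat > h.py <<'E'
import numpy as np, cv2
from workcell import env
def grab(n):
    f=env.grab_frame(n); return f
def save(f,name,crop=None,s=1):
    im=f["pixels"][:,:,::-1]
    if crop: a,b,c,d=crop; im=im[b:d,a:c]
    cv2.imwrite("pics/"+name,cv2.resize(im,None,fx=s,fy=s,interpolation=cv2.INTER_CUBIC))
def cloud(f):
    d=f["depth"];K=np.array(f["intrinsics"]);T=np.array(f["cam_to_world"])
    v,u=np.mgrid[:400,:640]
    p=np.stack([(u-K[0,2])/K[0,0]*d,(v-K[1,2])/K[1,1]*d,d],-1)
    return p@T[:3,:3].T+T[:3,3]
E
python3 - <<'E'
from h import *
for n in ["scene","top"]:
    f=grab(n); save(f,n+"0.png"); np.savez(n+"0.npz",**f)
    print(n,np.round(f["cam_to_world"],2).tolist(),np.round(f["intrinsics"],1).tolist())
print(env.state())
E
```

```text
scene [[-0.18, 0.73, -0.67, 1403.78], [0.98, 0.13, -0.12, 142.71], [-0.0, -0.68, -0.74, 1167.86], [0.0, 0.0, 0.0, 1.0]] [[432.3, 0.0, 317.5], [0.0, 432.3, 203.6], [0.0, 0.0, 1.0]]
top [[-0.02, -0.98, 0.19, 176.83], [-1.0, 0.02, 0.0, -15.38], [-0.01, -0.19, -0.98, 1549.96], [0.0, 0.0, 0.0, 1.0]] [[415.1, 0.0, 310.2], [0.0, 415.1, 195.2], [0.0, 0.0, 1.0]]
{'time_s': 0.1, 'qpos': array([-6.94412160e+01,  1.83477435e+01,  8.97012643e+01, -1.52648963e-03,
        7.20432057e+01, -1.14604643e+00]), 'qvel': array([ 0.0810033 ,  0.01627773, -0.17445446,  0.0362299 , -0.0405506 ,
       -0.04351138]), 'effort': array([-2.06644227e-04, -4.13331664e+01, -2.32510006e+01,  7.28645339e-02,
        4.21842153e-02, -4.40772283e-05]), 'ee_pos': array([ 212.47805714, -533.80216549,  213.19417953]), 'ee_rot': array([-1.79907776e+02, -3.93273798e-04,  2.17053019e+01]), 'force': array([ 0.31988498, -0.82307917,  0.28151444]), 'torque': array([-0.01276129,  0.0182811 , -0.01872909]), 'gripper_force': 0.0, 'gripper_width': 91.30713633475015}
```

View pics/scene0.png

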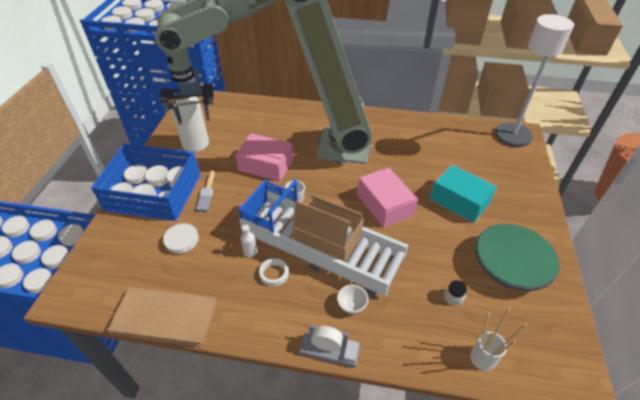

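View pics/top0.png

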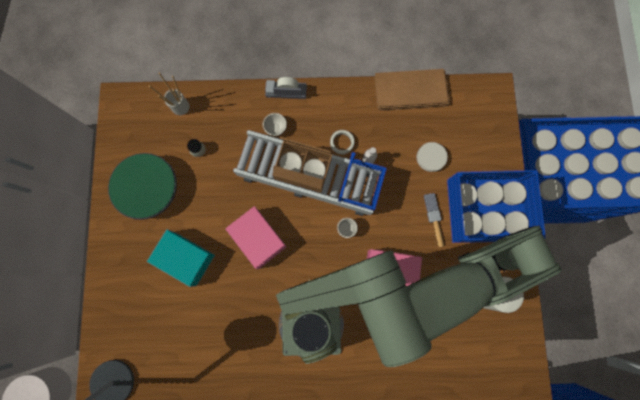

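The brown open carton stands on the track at top (300,165) and scene (330,228). The pink boxes at top (255,238) and (395,265) and the turquoise one at (180,258) are look-alikes, off the track. I'll check with one enlarged crop and measure.

```bash
python3 - <<'E'
from h import *
a=dict(np.load("top0.npz"));b=dict(np.load("scene0.npz"))
ia=cv2.resize(a["pixels"][110:230,220:400,::-1],(720,480),interpolation=cv2.INTER_CUBIC)
cv2.imwrite("pics/c1.png",ia)
def p(f):
    c=cloud(f); return c
ca=p(a)
im=a["pixels"]; hsv=cv2.cvtColor(im,cv2.COLOR_RGB2HSV)
reg=np.zeros((400,640),bool);reg[125:215,230:392]=1
# rail tops: grey, z 80..95
m=reg&(ca[...,2]>82)&(ca[...,2]<94)&(hsv[...,1]<60)
P=ca[m];print("rail n",m.sum());
r=cv2.minAreaRect(P[:,:2].astype(np.float32));print(r,cv2.boxPoints(r).round(1).tolist())
for nm,f in(("top",a),("scene",b)):
    c=cloud(f);h=cv2.cvtColor(f["pixels"],cv2.COLOR_RGB2HSV)
    near=(np.hypot(c[...,0]-np.median(P[:,0]),c[...,1]-np.median(P[:,1]))<330)&(c[...,2]>60)&(c[...,2]<300)
    blue=near&(h[...,0]>105)&(h[...,0]<130)&(h[...,1]>120)
    br=near&(h[...,0]<25)&(h[...,1]>50)
    for n,mm in(("blue",blue),("brown",br)):
        q=c[mm];print(nm,n,mm.sum(),q.min(0).round(),q.max(0).round(),np.histogram(q[:,2],range(60,240,15))[0])
E
```

```text
rail n 681
((573.5029296875, -12.117401123046875), (520.3753662109375, 224.1286163330078), 72.29547882080078) [[387.6000061035156, -225.89999389648438], [601.0999755859375, -294.1000061035156], [759.4000244140625, 201.6999969482422], [545.9000244140625, 269.79998779296875]]
top blue 526 [ 393. -272.   60.] [ 577. -105.  200.] [ 13  16  27  78 191  84   4   4 100   9   0]
top brown 1579 [ 304. -255.   60.] [654. 280. 246.] [235 115 122 150 144 210 151 167 175  18  13]
scene blue 1094 [ 390. -273.   60.] [ 583. -104.  196.] [ 46  60 202 244 264  85  17  24 151   1   0]
scene brown 3126 [ 274. -110.   60.] [645. 125. 247.] [ 34 123 229 273 341 407 274 296 337 234 232]
```

View pics/c1.png

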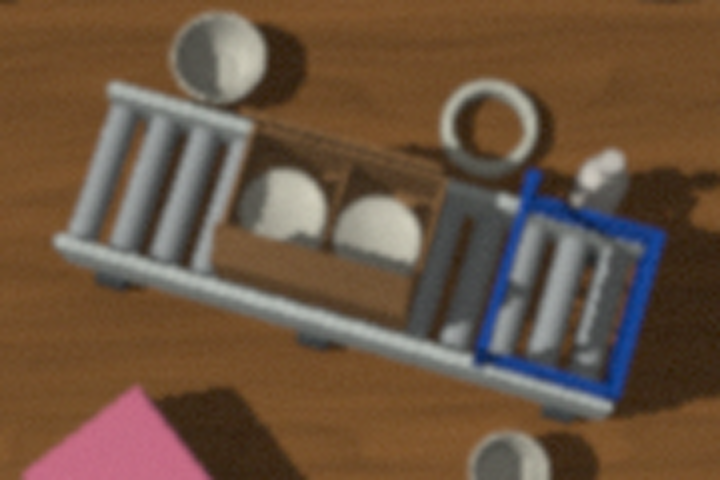

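The crop confirms the brown carton with saucers between the rails. The narrow flap is the brown panel on the robot side (crop (310,270)), the wide flap is on the far side, and the blue bay is at the right, so the carton has an open run of rollers before it. Now I fit the track frame.

```bash
cat >> h.py <<'E'
YAW=np.deg2rad(-17.7); ORG=np.array([574.,-12.,0])
def totrack(c,yaw=None,org=None):
    y=YAW if yaw is None else yaw; o=ORG if org is None else org
    R=np.array([[np.cos(y),-np.sin(y),0],[np.sin(y),np.cos(y),0],[0,0,1]]); return (c-o)@R
E
python3 - <<'E'
from h import *
for nm in("top","scene"):
    f=dict(np.load(nm+"0.npz"));c=cloud(f);t=totrack(c);h=cv2.cvtColor(f["pixels"],cv2.COLOR_RGB2HSV)
    inr=(abs(t[...,0])<160)&(abs(t[...,1])<290)&(t[...,2]>50)
    blue=inr&(h[...,0]>105)&(h[...,0]<130)&(h[...,1]>120)
    for lo,hi in((125,142),(183,198)):
        q=t[blue&(t[...,2]>lo)&(t[...,2]<hi)]
        print(nm,"blue",lo,np.percentile(q,[1,5,50,95,99],axis=0).round(1).tolist())
    g=inr&(t[...,2]>82)&(t[...,2]<94)&(h[...,1]<60)
    for lo,hi in((-110,-50),(50,110)):
        q=t[g&(t[...,0]>lo)&(t[...,0]<hi)]
        if len(q)>20:
            pf=np.polyfit(q[:,1],q[:,0],1);print(nm,"rail",len(q),np.degrees(np.arctan(pf[0])).round(2),pf[1].round(1),np.percentile(q[:,0],[2,50,98]).round(1),np.percentile(q[:,1],[.5,2,98,99.5]).round(1))
    br=inr&(h[...,0]<25)&(h[...,1]>50)&(t[...,2]>80)&(abs(t[...,1])<200)
    q=t[br]
    print(nm,"carton y",np.percentile(q[:,1],[.5,2,50,98,99.5]).round(1))
    for z in range(80,270,10):
        s=q[(q[:,2]>=z)&(q[:,2]<z+10)]
        if len(s)>5:print(z,len(s),"x",np.percentile(s[:,0],[2,25,50,75,98]).round(),"y",np.percentile(s[:,1],[2,98]).round())
E
```

```text
top blue 125 [[-106.7, -262.7, 126.1], [-105.7, -261.7, 127.5], [-34.0, -249.7, 133.9], [44.5, -154.6, 138.6], [46.0, -143.7, 140.2]]
top blue 183 [[-107.3, -143.1, 184.0], [-101.3, -142.0, 185.1], [-28.4, -137.5, 190.0], [43.4, -133.9, 195.2], [46.2, -133.4, 196.1]]
top rail 389 0.51 -104.3 [-109.5 -104.6  -96.5] [-254.7 -238.8  251.7  258.7]
top rail 97 -4.51 67.0 [ 50.3  54.5 103. ] [-221.2 -220.   252.7  254.7]
top carton y [-67.4 -66.8  22.5 109.7 112.2]
80 78 x [-93. -92.  16.  33.  35.] y [-61. 109.]
90 77 x [-93. -92.   7.  34.  35.] y [-67. 109.]
100 94 x [-93. -92.   9.  33.  35.] y [-67. 109.]
110 101 x [-93. -92. -40.  33.  35.] y [-67. 109.]
120 97 x [-93. -92. -15.  33.  34.] y [-67. 109.]
130 92 x [-93. -92.  22.  34.  38.] y [-67. 111.]
140 165 x [-94. -72.   1.  34.  37.] y [-67. 112.]
150 101 x [-94. -91. -90. -88.  34.] y [-67. 105.]
160 109 x [-90. -88. -85. -83.  32.] y [-63. 105.]
170 108 x [-86. -82. -81. -79.  30.] y [-60. 107.]
180 121 x [-81. -78. -75. -73.  27.] y [-58. 106.]
190 64 x [-76. -74. -72. -71.  24.] y [-58. 100.]
200 8 x [21. 22. 22. 23. 23.] y 
[... 802 characters left out ...]
[-60. 114.]
110 196 x [-94. -91.  28.  35.  38.] y [-61. 115.]
120 234 x [-94. -91.  -5.  35.  37.] y [-61. 115.]
130 244 x [-94. -91. -23.  35.  38.] y [-62. 115.]
140 270 x [-95. -90. -42.  34.  37.] y [-63. 114.]
150 168 x [-91. -87.  35.  36.  38.] y [-58. 108.]
160 210 x [-86.  29.  33.  34.  37.] y [-58. 108.]
170 192 x [-81.  25.  30.  32.  34.] y [-58. 111.]
180 203 x [-77. -72.  28.  29.  32.] y [-59. 108.]
190 206 x [-76. -71.  25.  27.  29.] y [-59. 107.]
200 162 x [20. 23. 24. 25. 28.] y [-58. 108.]
210 159 x [16. 20. 21. 22. 25.] y [-57. 107.]
220 159 x [15. 17. 19. 20. 23.] y [-60. 106.]
230 157 x [12. 15. 16. 18. 21.] y [-55. 109.]
240 103 x [10. 13. 14. 15. 19.] y [-53. 109.]
```

Emit:
send_rows:
  steps:
    - [[0, 0, -0.5, 0.95, 1], [0, 0, -0.5, 0.95, 1], [0, 0, -0.5, 0.95, 1], [0, 0, -0.5, 0.95, 1], [0, 0, -0.5, 0.95, 1]]

```text
time_s: 0.52
ee_pos: [212.5, -533.9, 314.4]
ee_rot: [-180.0, 0.0, -11.3]
force: [0.0, -0.6, 0.0]
gripper_width: 91.5
gripper_force: 0.0
```

Emit:
send_rows:
  steps:
    - [[0, 0, 0, 0.97, 1], [0.3, -0.9, 0, 0, 1], [0.3, -0.9, 0, 0, 1], [0.3, -0.9, 0, 0, 1], [0.3, -0.9, 0, 0, 1]]

```text
time_s: 0.93
ee_pos: [302.4, -410.1, 313.4]
ee_rot: [-180.0, 0.0, -17.7]
force: [1.2, -0.8, -0.3]
gripper_width: 91.3
gripper_force: 0.0
```

```bash
cat >> h.py <<'E'
C=np.array([553.7,19.7,0])
def where():
    s=env.state();p=totrack(s["ee_pos"],org=C);print("t",round(s["time_s"],2),"carton-frame",p.round(1),"rot",s["ee_rot"].round(2),"F",s["force"].round(1));return p
E
python3 -c "
from h import *
where()"
```

```text
t 0.93 carton-frame [-108.8 -485.8  313.4] rot [-1.7996e+02  4.0000e-02 -1.7690e+01] F [ 1.2 -0.8 -0.3]
```

Emit:
send_rows:
  steps:
    - [[0, -1, 0, 0, 1], [0, -1, 0, 0, 1], [0, -1, 0, 0, 1], [0, -1, 0, 0, 1], [0, -1, 0, 0, 1]]

```text
time_s: 1.35
ee_pos: [362.4, -218.9, 313.7]
ee_rot: [-180.0, 0.0, -17.7]
force: [0.7, -0.1, 0.0]
gripper_width: 91.5
gripper_force: 0.0
```

Emit:
send_rows:
  steps:
    - [[0, -1, 0, 0, 1], [0, -1, 0, 0, 1], [0, -1, 0, 0, 1], [0, -1, 0, 0, 1], [0, -1, 0, 0, 1]]

```text
time_s: 1.77
ee_pos: [422.9, -28.3, 313.8]
ee_rot: [180.0, 0.0, -17.6]
force: [0.8, -1.0, 0.5]
gripper_width: 91.7
gripper_force: 0.0
```

Emit:
send_rows:
  steps:
    - [[0.2, -1, 0, 0, 1], [0.2, -1, 0.2, 0, 1], [0, -0.15, 0.9, 0, 1], [0, 0, 0.9, 0, 1], [0, 0, 0.5, 0, 1]]

```text
time_s: 2.18
ee_pos: [462.3, 47.8, 210.0]
ee_rot: [179.9, 0.3, -17.5]
force: [-0.4, -1.0, -0.1]
gripper_width: 91.0
gripper_force: 0.0
```

```bash
python3 -c "
from h import *
where()"
```

```text
t 2.18 carton-frame [-95.6  -1.  210. ] rot [179.86   0.32 -17.48] F [-0.4 -1.  -0.1]
```

Emit:
send_rows:
  steps:
    - [[0, 0, 0.7, 0, 1], [0, 0, 0, 0, 1], [0.3, 0, 0, 0, 1], [0.3, 0, 0, 0, 1], [0.1, 0, 0.0, 0, 1]]

```text
time_s: 2.6
ee_pos: [494.7, 37.7, 187.9]
ee_rot: [-179.9, -0.3, -17.7]
force: [0.3, -0.6, 0.2]
gripper_width: 91.2
gripper_force: 0.3
```

Emit:
send_rows:
  steps:
    - [[0.15, 0, 0.05, 0, 1], [0.15, 0, 0.1, 0, 1], [0.1, 0, 0.1, 0, 1], [0.1, 0, 0.15, 0, 1], [0, 0, 0, 0, 1]]

```text
time_s: 3.02
ee_pos: [510.2, 31.9, 168.7]
ee_rot: [180.0, 0.1, -17.6]
force: [-0.3, -0.3, -0.0]
gripper_width: 91.2
gripper_force: 0.0
```

```bash
python3 -c "
from h import *
where()
f=grab('scene'); save(f,'s1.png',(230,150,430,300),4)"
```

```text
t 3.02 carton-frame [-45.1  -1.6 168.7] rot [ 1.7996e+02  7.0000e-02 -1.7640e+01] F [-0.3 -0.3 -0. ]
```

View pics/s1.png

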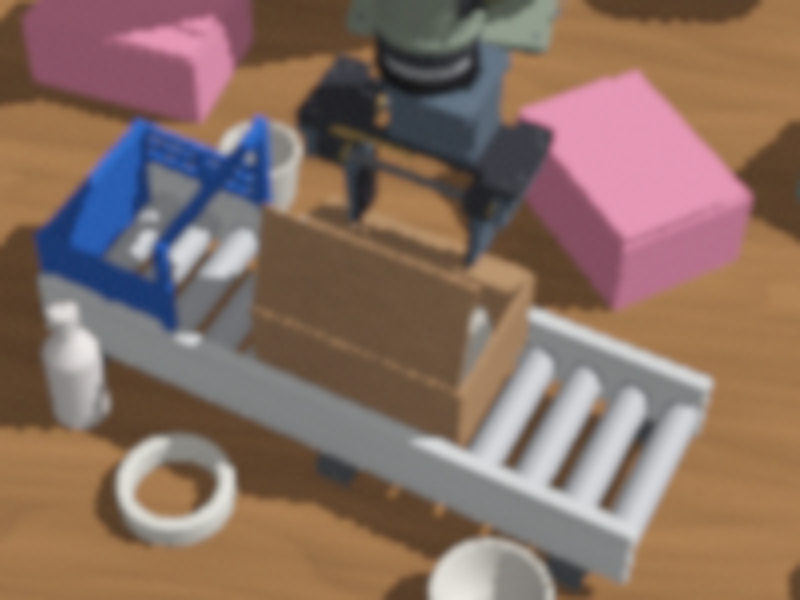

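The picture shows the fingers on the narrow flap (crop (420,230)), which is folding in, and the wide flap still up. I continue down.

Emit:
send_rows:
  steps:
    - [[0.1, 0, 0.15, 0, 1], [0.05, 0, 0.12, 0, 1], [0, 0, 0.08, 0, 1], [0, 0, 0.05, 0, 1], [0, 0, 0, 0, 1]]

```text
time_s: 3.48
ee_pos: [515.6, 30.5, 153.4]
ee_rot: [180.0, 0.0, -17.6]
force: [0.2, -0.2, -0.6]
gripper_width: 91.3
gripper_force: 0.0
```

```bash
python3 -c "
from h import *
where()"
```

```text
t 3.48 carton-frame [-39.6  -1.3 153.4] rot [ 1.7998e+02  4.0000e-02 -1.7620e+01] F [ 0.2 -0.2 -0.6]
```

Emit:
send_rows:
  steps:
    - [[0.1, 0, 0.05, 0, 1], [0.05, 0, 0.03, 0, 1], [0, 0, 0.02, 0, 1], [0, 0, 0, 0, 1], [0, 0, 0, 0, 1]]

```text
time_s: 3.9
ee_pos: [521.5, 28.6, 149.9]
ee_rot: [180.0, 0.0, -17.6]
force: [0.3, -0.3, 0.1]
gripper_width: 90.5
gripper_force: 0.0
```

Emit:
send_rows:
  steps:
    - [[0, 0, 0.02, 0, 1], [0, 0, 0.02, 0, 1], [0, 0, 0.02, 0, 1], [0, 0, 0, 0, 1], [0, 0, 0, 0, 1]]

```text
time_s: 4.32
ee_pos: [521.6, 28.7, 149.5]
ee_rot: [-180.0, -0.1, -17.6]
force: [-2.1, 0.1, 11.2]
gripper_width: 91.3
gripper_force: 5.7
```

```bash
python3 -c "
from h import *
where()
t=totrack(cloud(grab('top')),org=C);m=(abs(t[...,1])<85)&(t[...,2]>135)
for x in range(-70,10,6):
  k=m&(t[...,0]>x)&(t[...,0]<x+6)&(t[...,2]<200); print(x,k.sum(),np.percentile(t[k][:,2],[5,25,50,75]).round(1) if k.any() else 0)"
```

```text
t 4.32 carton-frame [-33.3  -1.2 149.5] rot [-1.7998e+02 -8.0000e-02 -1.7620e+01] F [-2.1  0.1 11.2]
-70 0 0
-64 1 [149.8 149.8 149.8 149.8]
-58 2 [151.4 151.4 151.5 151.6]
-52 6 [145.  145.3 147.6 157.5]
-46 2 [154.3 159.6 166.3 173. ]
-40 10 [146.8 148.6 150.4 152.2]
-34 1 [147.8 147.8 147.8 147.8]
-28 0 0
-22 14 [144.9 147.3 150.  151.5]
-16 7 [146.4 148.4 150.5 151.9]
-10 0 0
-4 0 0
2 0 0
8 0 0
```

Contact at 11 N with the flap at about 149 mm, so it is flat. Next I go up and over to the far side.

Emit:
send_rows:
  steps:
    - [[0, 0, -0.3, 0, 1], [0, 0, -1, 0, 1], [0, 0, -1, 0, 1], [0, 0, -1, 0, 1], [0.4, 0, -0.6, 0, 1]]

```text
time_s: 4.78
ee_pos: [536.1, 24.4, 308.7]
ee_rot: [-179.9, -0.3, -17.6]
force: [1.7, 0.1, 0.0]
gripper_width: 91.2
gripper_force: 0.0
```

Emit:
send_rows:
  steps:
    - [[0.8, 0, 0, 0, 1], [0.9, 0, 0, 0, 1], [0.9, 0, 0, 0, 1], [0.8, 0, 0, 0, 1], [0, 0, 0, 0, 1]]

```text
time_s: 5.2
ee_pos: [670.8, -19.3, 300.5]
ee_rot: [179.9, -0.0, -17.7]
force: [-1.0, 0.7, -1.2]
gripper_width: 91.3
gripper_force: 0.0
```

```bash
python3 -c "
from h import *
where()
t=totrack(cloud(grab('scene')),org=C)
m=(abs(t[...,1])<85)&(t[...,2]>140)&(abs(t[...,0])<68)
print('edges y',np.percentile(t[m][:,1],[1,99]))
for z in range(140,260,10):
  k=t[m&(t[...,2]>z)&(t[...,2]<=z+10)]
  if len(k)>8: print(z,len(k),np.percentile(k[:,0],[2,25,50,75,98]).round())"
```

```text
t 5.2 carton-frame [123.4  -1.6 300.5] rot [ 1.7994e+02 -2.0000e-02 -1.7720e+01] F [-1.   0.7 -1.2]
edges y [-82.68297914  81.91976112]
140 257 [-64. -53. -37.  63.  66.]
150 236 [-62. -44.  61.  65.  67.]
160 142 [59. 61. 62. 64. 67.]
170 149 [57. 59. 60. 61. 64.]
180 146 [53. 56. 58. 59. 61.]
190 135 [52. 54. 55. 56. 60.]
200 151 [48. 51. 53. 54. 57.]
210 129 [46. 49. 50. 51. 53.]
220 133 [44. 46. 48. 49. 52.]
230 129 [40. 44. 45. 46. 49.]
240 73 [39. 42. 44. 45. 46.]
```

The narrow flap is flat and the wide flap still up. Descending outside it.

Emit:
send_rows:
  steps:
    - [[0, 0, 0.7, 0, 1], [0, 0, 0.8, 0, 1], [-0.2, 0, 0.6, 0, 1], [-0.5, 0, 0, 0, 1], [-0.4, 0, 0, 0, 1]]

```text
time_s: 5.67
ee_pos: [621.2, -3.4, 217.2]
ee_rot: [179.9, 0.3, -17.6]
force: [-0.4, 0.1, 1.1]
gripper_width: 91.3
gripper_force: 0.0
```

Emit:
send_rows:
  steps:
    - [[-0.3, 0, 0, 0, 1], [-0.25, 0, 0.05, 0, 1], [-0.25, 0, 0.08, 0, 1], [-0.2, 0, 0.1, 0, 1], [-0.2, 0, 0.1, 0, 1]]

```text
time_s: 6.08
ee_pos: [577.5, 10.9, 206.7]
ee_rot: [-180.0, -0.0, -17.6]
force: [0.9, -0.3, 0.1]
gripper_width: 90.8
gripper_force: 0.2
```

```bash
python3 -c "
from h import *
where()"
```

```text
t 6.08 carton-frame [ 25.4  -1.1 206.7] rot [-1.7999e+02 -4.0000e-02 -1.7610e+01] F [ 0.9 -0.3  0.1]
```

Emit:
send_rows:
  steps:
    - [[-0.1, 0, 0.15, 0, 1], [-0.1, 0, 0.2, 0, 1], [-0.08, 0, 0.2, 0, 1], [-0.05, 0, 0.2, 0, 1], [-0.05, 0, 0.15, 0, 1]]

```text
time_s: 6.5
ee_pos: [563.7, 15.1, 168.9]
ee_rot: [180.0, 0.1, -17.6]
force: [-0.0, -0.6, 0.2]
gripper_width: 91.3
gripper_force: 0.2
```

Emit:
send_rows:
  steps:
    - [[-0.05, 0, 0.12, 0, 1], [0, 0, 0.1, 0, 1], [0, 0, 0.05, 0, 1], [0, 0, 0, 0, 1], [0, 0, 0, 0, 1]]

```text
time_s: 6.92
ee_pos: [562.7, 15.6, 159.6]
ee_rot: [180.0, -0.0, -17.6]
force: [-0.0, 0.1, 0.1]
gripper_width: 91.5
gripper_force: 0.0
```

Emit:
send_rows:
  steps:
    - [[0, 0, 0.05, 0, 1], [0, 0, 0.04, 0, 1], [0, 0, 0.02, 0, 1], [0, 0, 0, 0, 1], [0, 0, 0, 0, 1]]

```text
time_s: 7.33
ee_pos: [562.3, 15.6, 155.1]
ee_rot: [180.0, 0.0, -17.6]
force: [0.6, -0.8, 0.3]
gripper_width: 90.9
gripper_force: 0.0
```

Emit:
send_rows:
  steps:
    - [[0, 0, 0.02, 0, 1], [0, 0, 0.02, 0, 1], [0, 0, 0, 0, 1], [0, 0, 0, 0, 1]]

```text
time_s: 7.67
ee_pos: [562.5, 15.6, 154.2]
ee_rot: [-180.0, -0.0, -17.6]
force: [-1.0, 0.3, 4.2]
gripper_width: 91.3
gripper_force: 2.4
```

```bash
python3 -c "
from h import *
where()
t=totrack(cloud(grab('scene')),org=C)
m=(abs(t[...,1])<130)&(t[...,2]>140)&(abs(t[...,0])<68)&(t[...,2]<175)
for x in range(-66,68,10):
  k=t[m&(t[...,0]>x)&(t[...,0]<=x+10)]
  if len(k)>8: print(x,len(k),np.percentile(k[:,2],[5,25,50,75]).round(1),np.percentile(k[:,1],[2,98]).round())"
```

```text
t 7.67 carton-frame [  9.6  -1.2 154.2] rot [-1.800e+02 -4.000e-02 -1.762e+01] F [-1.   0.3  4.2]
-66 53 [145.7 147.7 149.3 151.1] [-53.  88.]
-56 82 [145.5 148.4 149.6 150.8] [-65.  90.]
-46 29 [145.4 148.2 150.1 151.7] [-23.  90.]
-36 60 [145.9 151.7 153.5 154.4] [-54.  90.]
-26 86 [150.4 151.9 153.6 155.3] [-52.  89.]
-16 101 [150.3 152.6 154.  155.3] [-83.  88.]
-6 124 [149.1 152.9 154.4 155.9] [-83.  89.]
4 134 [149.  152.4 154.5 156.2] [-83.  88.]
14 147 [150.  152.7 154.1 156.3] [-82.  88.]
24 171 [149.9 152.8 154.4 156.2] [-83.  88.]
34 157 [149.6 152.2 154.1 155.4] [-78.  87.]
44 161 [149.  152.3 153.8 155.4] [-84.  87.]
54 232 [141.5 145.2 152.  154.9] [-84.  86.]
64 54 [140.4 141.8 144.7 147.8] [-81.  90.]
```

Both flaps are flat (narrow about 150 mm, wide about 154 mm) and the carton hasn't moved. Now I lift and go behind it.

Emit:
send_rows:
  steps:
    - [[0, 0, -0.3, 0, 1], [0, 0, -0.9, 0, 1], [-0.2, -0.9, 0, 0, 1], [0, -1, 0, 0, 1], [0, -1, 0, 0, 1]]

```text
time_s: 8.13
ee_pos: [590.2, 129.4, 202.2]
ee_rot: [-180.0, -0.1, -17.7]
force: [0.6, -0.5, 0.5]
gripper_width: 91.2
gripper_force: 0.0
```

Emit:
send_rows:
  steps:
    - [[0, -1, 0, 0, 1], [0, -1, 0, 0, 1], [0, -0.1, 0.8, 0, 1], [0, 0, 0.8, 0, 1], [0, 0, 0, 0, 1]]

```text
time_s: 8.55
ee_pos: [611.1, 208.4, 130.2]
ee_rot: [179.5, 0.6, -17.5]
force: [-1.5, -0.0, -1.5]
gripper_width: 90.9
gripper_force: 0.0
```

```bash
python3 -c "
from h import *
where()
f=grab('scene');np.savez('s2.npz',**f);t=totrack(cloud(f),org=C);h=cv2.cvtColor(f['pixels'],cv2.COLOR_RGB2HSV)
k=t[(abs(t[...,0])<66)&(abs(t[...,1])<140)&(t[...,2]>100)&(t[...,2]<140)&(h[...,0]<25)&(h[...,1]>50)];print(len(k),np.percentile(k[:,1],[1,50,90,99]).round())
b=(h[...,0]>105)&(h[...,0]<130)&(h[...,1]>120)&(abs(t[...,0])<60)
for lo,hi in((120,142),(175,198)):
  k=t[b&(t[...,2]>lo)&(t[...,2]<hi)&(t[...,1]<-120)&(t[...,1]>-320)];print(lo,len(k),np.percentile(k[:,1],[1,10,25,50,75,99]).round())
save(f,'s2.png',(230,150,430,300),4)"
```

```text
t 8.55 carton-frame [ -2.7 197.2 130.2] rot [179.54   0.64 -17.53] F [-1.5 -0.  -1.5]
491 [-87.  24.  90.  91.]
120 117 [-284. -280. -279. -277. -276. -273.]
175 102 [-166. -163. -160. -158. -156. -154.]
```

View pics/s2.png

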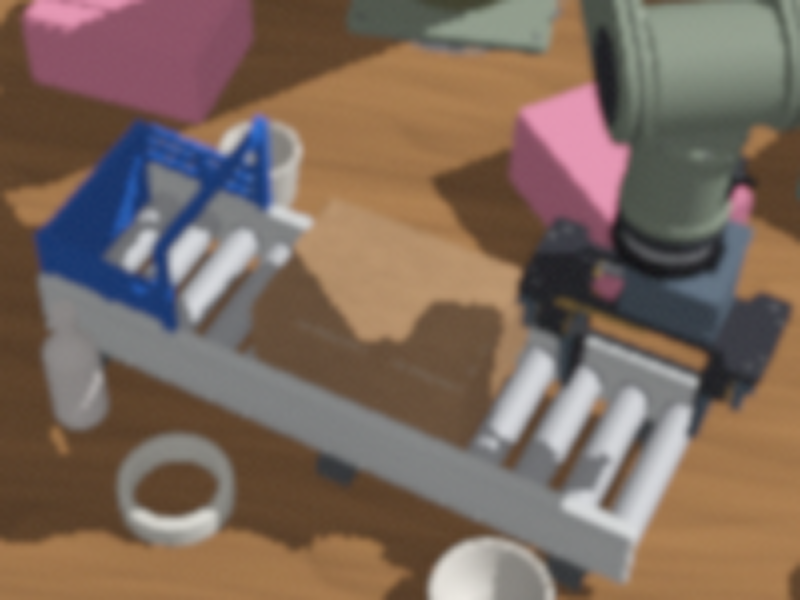

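The carton is closed, and the fingers stand behind its rear end (crop (570,340)). Lowering, then a slow push.

Emit:
send_rows:
  steps:
    - [[0.05, 0, 0.55, 0, 1], [0, 0.4, 0, 0, 1], [0, 0.3, 0, 0, 1], [0, 0.15, 0, 0, 1], [0, 0.15, 0, 0, 1]]

```text
time_s: 9.02
ee_pos: [605.7, 168.6, 117.7]
ee_rot: [-179.9, -0.2, -17.7]
force: [-0.2, 0.1, 0.7]
gripper_width: 91.0
gripper_force: 0.0
```

Emit:
send_rows:
  steps:
    - [[0, 0.1, 0, 0, 1], [0, 0.15, 0, 0, 1], [0, 0.2, 0, 0, 1], [0, 0.2, 0, 0, 1], [0, 0.2, 0, 0, 1]]

```text
time_s: 9.43
ee_pos: [595.2, 137.7, 116.3]
ee_rot: [-179.9, -0.1, -17.6]
force: [1.0, 3.0, 2.8]
gripper_width: 91.1
gripper_force: 1.7
```

```bash
cat >> h.py <<'E'
def car():
    where();f=grab('scene');t=totrack(cloud(f),org=C);h=cv2.cvtColor(f['pixels'],cv2.COLOR_RGB2HSV)
    k=t[(abs(t[...,0])<66)&(t[...,1]<140)&(t[...,1]>-300)&(t[...,2]>143)&(t[...,2]<165)&(h[...,0]<25)&(h[...,1]>50)]
    print(len(k),"carton top y",np.percentile(k[:,1],[1,5,50,95,99]).round(),"x",np.percentile(k[:,0],[1,99]).round());return f
E
python3 -c "
from h import *
car()"
```

```text
t 9.43 carton-frame [  3.6 125.  116.3] rot [-1.799e+02 -8.000e-02 -1.762e+01] F [1.  3.  2.8]
1550 carton top y [-106. -100.  -30.   58.   68.] x [-63.  64.]
```

Emit:
send_rows:
  steps:
    - [[-0.05, 0.25, 0, 0, 1], [0, 0.25, 0, 0, 1], [0, 0.25, 0, 0, 1], [0, 0.25, 0, 0, 1], [0, 0.25, 0, 0, 1]]

```text
time_s: 9.9
ee_pos: [577.4, 89.6, 115.6]
ee_rot: [-180.0, -0.0, -17.6]
force: [1.9, 2.2, 2.8]
gripper_width: 91.1
gripper_force: 1.6
```

Emit:
send_rows:
  steps:
    - [[0, 0.25, 0, 0, 1], [0, 0.25, 0, 0, 1], [0, 0.25, 0, 0, 1], [0, 0.25, 0, 0, 1], [0, 0.25, 0, 0, 1]]

```text
time_s: 10.32
ee_pos: [561.8, 41.9, 115.4]
ee_rot: [180.0, 0.0, -17.6]
force: [-0.5, 3.7, 1.9]
gripper_width: 91.5
gripper_force: 1.5
```

```bash
python3 -c "
from h import *
f=car();save(f,'s3.png',(230,130,430,280),4)"
```

```text
t 10.32 carton-frame [  1.   23.6 115.4] rot [ 1.7998e+02  5.0000e-02 -1.7630e+01] F [-0.5  3.7  1.9]
1193 carton top y [-207. -201. -123.  -40.  -33.] x [-63.  64.]
```

View pics/s3.png

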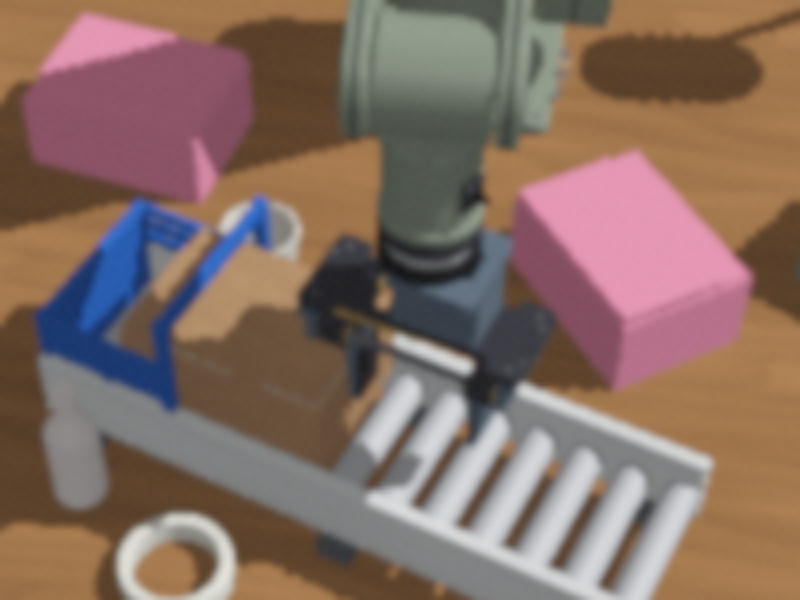

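The carton slides straight under the crossbar, about 65 mm from home. I keep on, slower.

Emit:
send_rows:
  steps:
    - [[0, 0.22, 0, 0, 1], [0, 0.22, 0, 0, 1], [0, 0.22, 0, 0, 1], [0, 0.2, 0, 0, 1], [0, 0.2, 0, 0, 1]]

```text
time_s: 10.78
ee_pos: [549.0, 1.5, 115.2]
ee_rot: [180.0, 0.1, -17.6]
force: [0.4, 1.6, -1.2]
gripper_width: 91.7
gripper_force: 0.6
```

Emit:
send_rows:
  steps:
    - [[0, 0.12, 0, 0, 1], [0, 0.1, 0, 0, 1], [0, 0.08, 0, 0, 1], [0, 0.06, 0, 0, 1], [0, 0.05, 0, 0, 1]]

```text
time_s: 11.2
ee_pos: [544.7, -13.3, 115.5]
ee_rot: [180.0, 0.0, -17.6]
force: [-1.4, 1.9, -0.4]
gripper_width: 90.8
gripper_force: 0.6
```

```bash
python3 -c "
from h import *
f=car()"
```

```text
t 11.2 carton-frame [  1.4 -34.2 115.5] rot [ 1.7999e+02  1.0000e-02 -1.7620e+01] F [-1.4  1.9 -0.4]
1096 carton top y [-263. -258. -202.  -99.  -91.] x [-63.  63.]
```

Emit:
send_rows:
  steps:
    - [[0, 0.05, 0, 0, 1], [0, 0.05, 0, 0, 1], [0, 0.05, 0, 0, 1], [0, 0.03, 0, 0, 1], [0, 0, 0, 0, 1]]

```text
time_s: 11.67
ee_pos: [543.8, -19.5, 115.8]
ee_rot: [-179.9, -0.1, -17.6]
force: [2.9, 4.1, -0.7]
gripper_width: 91.2
gripper_force: 2.3
```

Emit:
send_rows:
  steps:
    - [[0, 0.04, 0, 0, 1], [0, 0.03, 0, 0, 1], [0, 0.03, 0, 0, 1], [0, 0.0, 0, 0, 1]]

```text
time_s: 12.0
ee_pos: [544.9, -20.3, 116.5]
ee_rot: [-179.5, -0.3, -17.7]
force: [7.7, 13.7, -1.5]
gripper_width: 91.6
gripper_force: 7.7
```

Force rose to about 15 N with motion stopped, so it is against the back wall. Backing off.

Emit:
send_rows:
  steps:
    - [[0, -0.1, 0, 0, 1], [0, -0.3, 0, 0, 1], [0, -0.7, 0, 0, 1], [0, -0.7, -0.5, 0, 1], [0, -0.5, -0.8, 0, 1]]

```text
time_s: 12.42
ee_pos: [567.1, 65.1, 164.8]
ee_rot: [179.8, 0.4, -17.6]
force: [0.5, -0.3, -0.3]
gripper_width: 91.4
gripper_force: 0.0
```

Emit:
send_rows:
  steps:
    - [[0, -1, -0.2, 0, 1], [0, -1, -0.2, 0, 1], [0, -1, -0.2, 0, 1], [0, -0.5, 0, 0, 1], [0, 0, 0, 0, 1]]

```text
time_s: 12.83
ee_pos: [612.6, 201.7, 191.4]
ee_rot: [-179.9, -0.1, -17.4]
force: [-0.1, 0.2, 0.5]
gripper_width: 91.2
gripper_force: 0.0
```

```bash
python3 -c "
from h import *
f=car();save(f,'s4.png',(230,130,430,280),4)
t=totrack(cloud(f),org=C);h=cv2.cvtColor(f['pixels'],cv2.COLOR_RGB2HSV)
k=(h[...,0]<25)&(h[...,1]>50)&(abs(t[...,0])<66)
q=t[k&(t[...,1]<-60)&(t[...,1]>-130)&(t[...,2]>95)&(t[...,2]<138)];print('rear face',len(q),np.percentile(q[:,1],[25,50,75,95]) if len(q) else 0)
q=t[k&(t[...,1]<-100)&(t[...,1]>-290)&(t[...,2]>143)]
for x in range(-60,60,20):
  s=q[(q[:,0]>x)&(q[:,0]<x+20)]; print(x,len(s),np.percentile(s[:,2],[25,50,75]).round(1) if len(s) else 0)
"
```

```text
t 12.83 carton-frame [  0.8 191.3 191.4] rot [-1.7993e+02 -7.0000e-02 -1.7370e+01] F [-0.1  0.2  0.5]
1452 carton top y [-272. -264. -191. -100.  -96.] x [-63.  64.]
rear face 263 [-103.03272106  -96.8197215   -95.78908928  -94.76342182]
-60 195 [148.1 149.5 151. ]
-40 172 [152.  153.6 155. ]
-20 210 [152.7 153.9 155.2]
0 220 [152.7 154.2 155.8]
20 220 [152.5 154.1 155.6]
40 252 [152.  153.8 155.4]
```

View pics/s4.png

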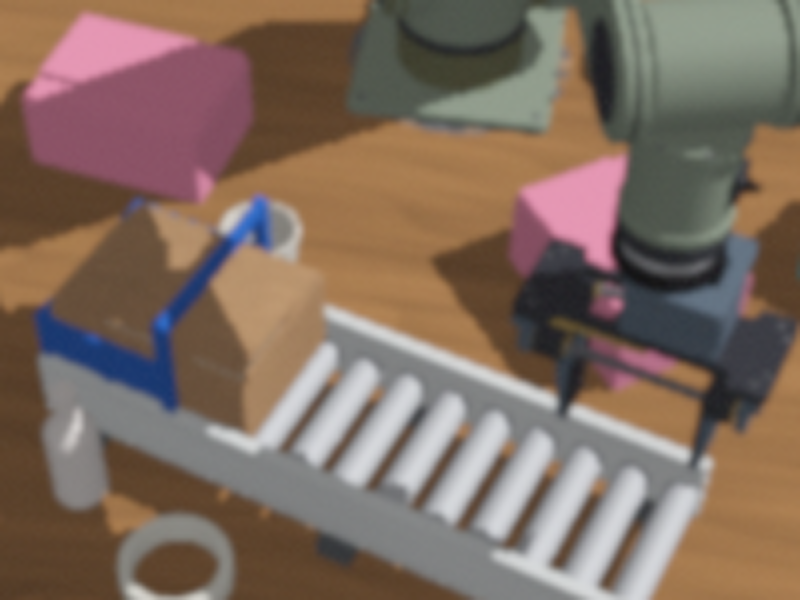

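The carton is in the bay with both flaps flat, its rear about 60 mm out of the mouth (crop (285,340)), and the gripper is clear. Handing in.

```bash
python3 -c "
from workcell import env
print(env.job_done())"
```

```text
the job is handed in; nothing more can be done
None
```

The job is handed in, with no verdict returned: I folded the narrow flap, then the wide flap over it, and pushed the carton gently along the rollers until it stopped against the bay's back wall.

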